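# Move a cassette between two interlocked drawers

### The job

The small two-drawer chest is interlocked: only one drawer can be out at a time. Lift the grey cassette with the white lid out of the open drawer and set it down for the moment on top of the chest; push that drawer fully home, pull the other drawer all the way out, then take the cassette up again the other way and lay it flat, lid up, between the four corner stops of that drawer's bed. Leave the first drawer fully shut and the second one out, keep the lid up throughout, never force a locked drawer, and do not disturb the dish, the tape roll or the wash bottle.

Things in the scene. Friction and masses are not known exactly. Their poses are not given: they have to be found in the camera images.
- chest_front (a point): Fixed two-drawer chest, 125 mm deep, 286 wide: a closed pedestal, on it two housings with a drawer each, flat tops 218 mm above the worktop (224 on a 20 mm strip along the middle). Point: worktop level, mid-width, plane of the housings' front; x points into the chest (drawers pull out along -x), y to its left, z up. Drawer middles lie 70 mm either side; either drawer may be left or right. Housings roof the drawers behind this plane.
- pull_a (a point): Centre of the pull of drawer a (starts out): a dark steel upright fin in the middle of the aluminium front panel, 14 mm thick across the drawer (pinch it there), standing out 32 mm from the panel, 179 to 205 mm above the worktop. The point lies 18 mm in front of the panel, 192 mm above the worktop. Axes as chest_front.
- pull_b (a point): Centre of the pull of drawer b, the drawer that starts shut. Same fin, same offsets and axes as pull_a. Beware on the way there: a fixed black beam of the enclosure, 30 mm square, runs along y at x = 0.335, 0.84 to 0.87 m above the worktop, with posts down to the floor at its ends (y = -0.365 and 0.485); swing in between the posts with the arm drawn in and a tall elbow behind the beam.
- seat_a (a point): Centre of drawer a's inner floor area where the cassette starts, 168 mm above the worktop, 80 mm behind pull_a. The cassette lies crosswise (length along y) between two black ribs 55 mm apart, 24 mm high, that cover its long sides; its ends are free for fingers. Drawer 116 mm wide inside, side walls 27 mm above its floor, front panel's top 216 mm above the worktop.
- seat_b (a point): Centre of drawer b's bed on its inner floor, 168 mm above the worktop, 80 mm behind pull_b, axes as chest_front. Four black L-shaped corner stops, 22 mm high, leave a space 71 mm long (x) by 50 mm wide (y): the cassette goes in lengthwise (length along x). The stops cover its ends; its long sides are free for fingers over 55 mm. Inside width, walls and panel as drawer a.
- drawer_a (a joint): How far drawer a is out, m: 0 shut, 0.095 fully out. It starts nearly fully out. Slides with about 1.5 N of friction and stays where it is left.
- drawer_b (a joint): How far drawer b is out, m: 0 shut, 0.095 fully out. Starts shut and locked: while one drawer is out by more than a few mm, the other gives only 1 to 3 mm and must not be forced. Once drawer a is home, drawer b slides with about 2 to 4 N and stays where it is left.
- cassette_mid (a point): Centre of the loose cassette, a closed box 64 mm long (its x axis) x 42 mm wide (its y axis) x 32 mm high (z up), grey base, white lid, about 0.15 kg; the point is half-way up, 16 mm above its underside. Either way round lengthwise will do.
- dish_mid (a point): Bystander: turned aluminium dish with a small black grip on its lid, 63 mm across, 38 mm high, on the worktop in front, to the right of the chest; the point is 19 mm up its axis.
- tape_mid (a point): Bystander: roll of tan tape lying flat, 92 mm across, 48 mm high, on the worktop, farther to the right; the point is half-way up at its middle.
- bottle_mid (a point): Bystander: white wash bottle with a red cap and a bent spout, 64 mm across, 192 mm high, on the worktop just right of the chest; the point is 96 mm up, on the middle of its footprint.
Mind the look-alikes: they are no part of the job. Leave any brown or turquoise look-alike of the part that bears cassette_mid alone.

How it is judged:
By the outcome, as a careful person would: the job done as asked, in the order asked, and still so for the second after the job is handed in, with the robot touching nothing.
It also fails if it takes over 72 s, if anything falls off the work surface, if the arm or the gripper's body presses on something with over 40 N, if the wrist force passes 120 N, or if a joint passes its speed limit or range.

### The arm

A 6-joint arm with a two-finger parallel gripper is mounted at the origin on a cart in front of the work surface, level with it; the furniture and walls round the work are solid. World frame = base frame: x ahead of the robot, y to its left, z up, the work surface at z = 0. Lengths are in mm, angles in degrees, forces in N, time in s.
With the tool pointing down it reaches from about 300 to 850 mm from the base axis. Payload 4.2 kg.
Tool frame: the origin (TCP) lies between the finger pads; the fingertips stand 11 mm ahead of it and the grasp point (between the pads) lies 8 mm behind it (env.tips_ahead is the distance from the TCP to the fingertips, in mm); z points along the fingers, y is the line along which they close (so a half turn about z gives the same grasp; the last joint's range is limited). The gripper opens to 91 mm and grips with 3 to 60 N. Pads are 32 mm wide; open, the fingers measure 118 mm over their backs; the gripper's body (76 mm by 178 mm) begins 60 mm behind the grasp point.
Start: joints at [-73.969, 18.312, 89.639, -0, 72.044, -1.146], TCP at [169.817, -549.367, 224.976] pointing down, gripper open.
Joint ranges: [-177.97, 177.97], [-48.28, 115.42], [12.27, 149.76], [-77.06, 257.06], [2.81, 150.46], [-146.56, 146.56]. Speed limits (degrees/s): [147.25, 147.25, 180, 180, 180, 180].

### API

Orientations are given as [roll, pitch, yaw] about the fixed x, y, z axes, in that order (R = Rz(yaw) Ry(pitch) Rx(roll)).
In Python, from workcell import env, cams gives the robot as it stands.
- The arm moves only by the tool step_arm, never from a script. Its arguments are lists of equal length, an entry for each row: "linear": the shift along the tool's x, y, z in units of 30 cm (1.0 is 30 cm), a list of three; "turn": the turn about the tool's z in units of 360 degrees (1.0 is 360 degrees). In form: {"linear": [[tx, ty, tz], ...], "turn": [turn, ...]}. A call has 1 to 20 rows; each row is the pose to reach, as a shift and turn from the pose commanded when the call began, along the tool's axes at that moment, turning the shorter way round; what a row does not reach only later rows make up. A row lasts 1/8 s, in which the tool goes at most 62.5 mm and 10.7 degrees, less where a joint would pass 70% of its speed; a pose out of reach is approached as far as the arm can. A call with a number of a shift or a turn outside -1 to 1 is refused whole. A call with a gripper value outside its range is refused whole. "fingers" is the closure, from -1 (fully open) to 1 (shut), so that 0 is half open, set as the call begins (left out, the last holds). The fingers move at their own pace and stop on an object; "force" is the grip in N (left out, the last holds). Time passes only in rows, so rows that repeat a pose let the fingers close. It gives the time, the measured TCP pose, the force, the opening and the grip force at its end, in the units of the state.
- env.state(): the state, without advancing time (a new reading comes with each control period).
- cams.grab_frame(name): name is "scene" or "top" or "wrist"; returns a dict with "color" (420x560x3 uint8, blue, green, red), "fx", "fy", "cx", "cy" (pixels), "dist" ([k1, k2, p1, p2, k3] as OpenCV has them; the pictures are not rectified), "extrinsics" (4x4, takes a point from camera to world coordinates); the wrist camera has in their place "tool_from_camera" (4x4, takes a point from camera to tool coordinates, whose origin is the TCP and whose axes are the flange's). Camera axes: x right, y down, z forward; pixel columns grow to the right and rows downward; lengths in mm; the calibration is good to about 2 mm. A picture is of the moment at which its call begins: read the wrist's pose just before it. There is no depth.
- env.job_done(): hands the job in; it is judged then, once.
The state is a dict: "time_s": time; "qpos": joint angles; "qvel": joint speeds; "effort": joint torques, N m; "ee_pos": TCP position; "ee_rot": TCP orientation; "force": force on the tool from outside, world axes, zero at the start; "torque": the same for the moment, N m; "gripper_width": finger opening in mm; "gripper_force": force on a finger pad.
Only numpy, scipy, OpenCV 4.12 (cv2) and the standard library are available. Lean on these libraries where they do the work, as an engineer would, in place of code of your own. Each camera call takes 0.05 s, during which the arm holds its last target. There are 200 camera calls.

## Working session

There is one attempt and no reset: what is moved stays moved. The work goes in short steps, Python scripts to look and compute and a tool call to move; the robot and the scene stay as the last step left them, time stands still between calls to the robot, and variables do not carry over. Pictures are saved under pics/ and viewed, at most 12 in all, crops included, and the job is handed in when it is done.

Besides the shell and the picture viewer there is one more tool, called after "Request:" as a command line: name --pt "numbers of a row" for each row, then --argument value for the rest. step_arm: Moves the arm, as the interface text tells. Its arguments: {"type":"object","properties":{"linear":{"type":"array"},"turn":{"type":"array"},"fingers":{"type":"number"},"force":{"type":"number"}},"required":["linear","turn"]}

```bash
ls; mkdir -p pics; cat > h.py <<'E'
import numpy as np, cv2
from scipy.spatial.transform import Rotation as R
from workcell import env, cams
def grab(n,f=None):
    s=env.state(); g=cams.grab_frame(n)
    g['K']=np.array([[g['fx'],0,g['cx']],[0,g['fy'],g['cy']],[0,0,1.]]); g['dist']=np.array(g['dist'],float)
    if n=='wrist':
        T=np.eye(4);T[:3,:3]=R.from_euler('xyz',s['ee_rot'],degrees=True).as_matrix();T[:3,3]=s['ee_pos']
        g['T']=T@np.array(g['tool_from_camera'])
    else: g['T']=np.array(g['extrinsics'])
    if f: cv2.imwrite('pics/'+f,g['color'])
    return g
def px2w(g,uv,z):
    p=cv2.undistortPoints(np.array([[uv]],float),g['K'],g['dist'])[0,0]
    d=g['T'][:3,:3]@np.array([p[0],p[1],1]); o=g['T'][:3,3]
    return (o+d*(z-o[2])/d[2]).round(1)
def w2px(g,P):
    Ti=np.linalg.inv(g['T'])
    return cv2.projectPoints(np.array(P,float).reshape(-1,1,3),cv2.Rodrigues(Ti[:3,:3])[0],Ti[:3,3],g['K'],g['dist'])[0][:,0].round(1)
E
python3 - <<'E'
from h import *
import pickle
s=env.state(); print(s['ee_rot'],s['force'],s['gripper_width'],env.tips_ahead)
fr={}
for n in ['scene','top']:
    g=grab(n,n+'0.png'); fr[n]=g; print(n,g['T'].round(3).tolist(),g['fx'],g['cx'],g['cy'],g['dist'])
pickle.dump(fr,open('fr0.pkl','wb'))
E
```

```text
pics
[-1.79898346e+02 -4.90940619e-04  1.71802451e+01] [0.33538962 0.5805192  0.17529343] 90.96590999380123 11.0
scene [[-0.752, -0.38, 0.539, -49.706], [-0.659, 0.403, -0.635, 691.314], [0.024, -0.832, -0.554, 730.773], [0.0, 0.0, 0.0, 1.0]] 435.386857481282 283.41501897904243 220.82343446593757 [-0.04719052  0.          0.          0.          0.        ]
top [[-0.269, -0.907, 0.325, 232.289], [-0.963, 0.253, -0.09, 122.583], [-0.001, -0.337, -0.941, 1006.753], [0.0, 0.0, 0.0, 1.0]] 401.3633877204089 283.47693673936305 208.56840384894423 [-0.00370938  0.          0.          0.          0.        ]
```

View pics/scene0.png

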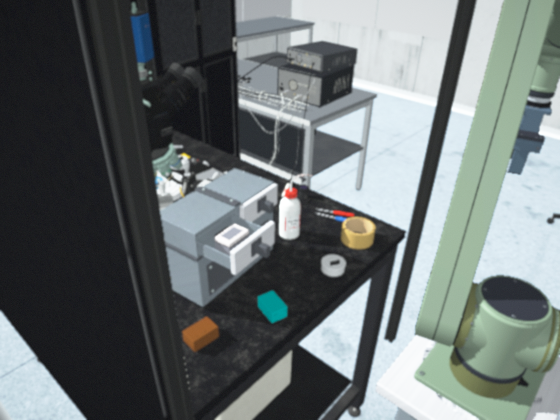

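View pics/top0.png

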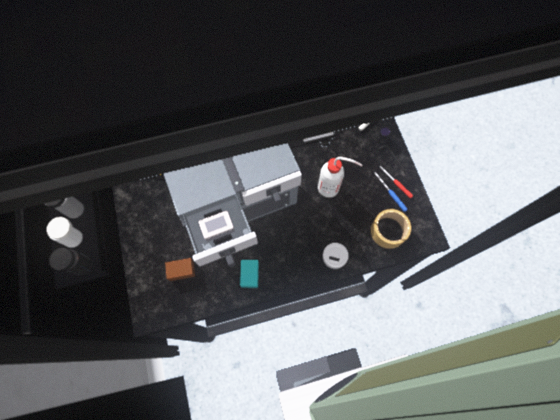

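The scene view shows the open drawer with the white-lidded cassette at (232,235), and in the top view at (215,224). The shut drawer is to its right. Possible mix-ups are the brown box (179,269 top) and the turquoise box (250,273 top), and both are excluded by the description. My choice is the one in the open drawer, with a grey base and white lid. Next, a close crop to check it.

```bash
python3 - <<'E'
import cv2
a=cv2.imread('pics/top0.png')[140:285,155:310]
cv2.imwrite('pics/c1.png',cv2.resize(a,None,fx=4,fy=4,interpolation=cv2.INTER_CUBIC))
E
```

```text
(no output)
```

View pics/c1.png

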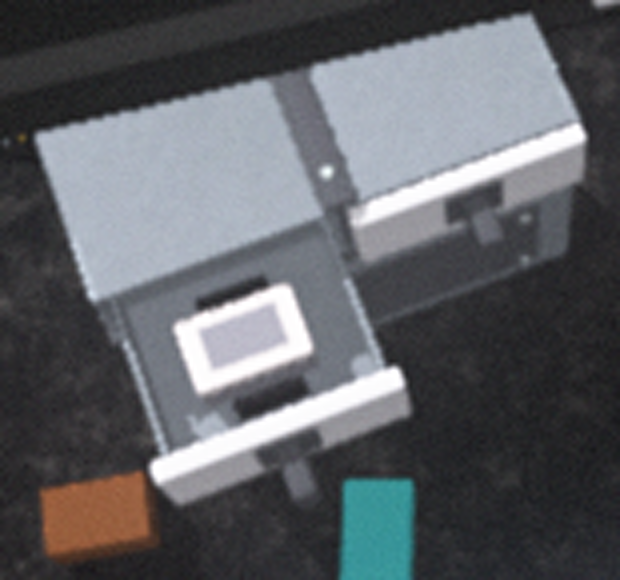

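The crop confirms the grey cassette with the white lid, lid corners at about (175,322), (293,283), (313,348) and (198,393), lying crosswise between the black ribs. Next I work out the positions.

```bash
python3 - <<'E'
from h import *
import pickle
g=pickle.load(open('fr0.pkl','rb'))['top']
def w(c,z): return px2w(g,(c[0]/4+155-.4,c[1]/4+140-.4),z)
for n,c,z in [('LB',(38,133),218),('LF',(97,300),218),('midF',(328,212),218),('RB',(530,13),218),('pbL',(355,208),216),('pbR',(583,128),216),
 ('lid1',(175,322),200),('lid2',(293,283),200),('lid3',(313,348),200),('lid4',(198,393),200),('paL',(150,462),216),('paR',(402,370),216),
 ('pullA tip',(302,500),205),('pullBtip',(492,240),205)]:
    print(n,w(c,z))
for n,uv,z in [('dish',(335,256),19),('tape',(391,229),24),('bottlecap',(335,163),175),('brown',(179,269),30),('turq',(250,273),30)]: print(n,px2w(g,uv,z))
E
```

```text
LB [652.9 273.3 218. ]
LF [550.4 260.1 218. ]
midF [566.  133.2 218. ]
RB [651.6  -2.2 218. ]
pbL [565.2 118.9 216. ]
pbR [577.4 -11.  216. ]
lid1 [534.4 225.8 200. ]
lid2 [538.9 160.8 200. ]
lid3 [500.7 158.8 200. ]
lid4 [493. 222. 200.]
paL [459.1 250.7 216. ]
paR [471.6 116.8 216. ]
pullA tip [422.3 182.2 205. ]
pullBtip [532.1  52.6 205. ]
dish [416.9 -62.3  19. ]
tape [ 444.3 -220.9   24. ]
bottlecap [ 594.6 -100.6  175. ]
brown [486.9 318.6  30. ]
turq [430.4 153.1  30. ]
```

```bash
cat >> h.py <<'E'
def rows(wps,step=45):
    """wps: list of (x,y,z,yaw) world; prints rows in step_arm units from the present pose"""
    s=env.state(); r0=R.from_euler('xyz',s['ee_rot'],degrees=True); p0=np.array(s['ee_pos']); y0=s['ee_rot'][2]
    last=np.r_[p0,y0]; L=[];T=[]
    for w in wps:
        w=np.array(w,float); n=max(1,int(np.ceil(max(np.linalg.norm(w[:3]-last[:3])/step,abs(w[3]-last[3])/10))))
        for k in range(1,n+1):
            q=last+(w-last)*k/n
            L.append((r0.inv().apply(q[:3]-p0)/300).round(4).tolist()); T.append(round(float(-(q[3]-y0)/360),4))
        last=w
    print(len(L)); print('"linear":',L); print('"turn":',T)
E
python3 - <<'E'
from h import *
rows([(105,-325,270,17.2),(225,-250,270,17.2),(310,-130,270,17.2),(335,0,270,11),(350,110,270,5.3)],50)
E
```

```text
17
"linear": [[0.0029, -0.1554, -0.0303], [0.0058, -0.3108, -0.0606], [0.0086, -0.4663, -0.0909], [0.0115, -0.6217, -0.1211], [0.0144, -0.7771, -0.1514], [0.1664, -0.8173, -0.1514], [0.3184, -0.8576, -0.1513], [0.4704, -0.8978, -0.1512], [0.6, -0.9973, -0.1511], [0.7296, -1.0968, -0.1509], [0.8592, -1.1963, -0.1507], [0.9284, -1.3261, -0.1505], [0.9976, -1.4559, -0.1503], [1.0668, -1.5857, -0.1501], [1.1188, -1.6975, -0.1499], [1.1708, -1.8094, -0.1497], [1.2229, -1.9212, -0.1496]]
"turn": [-0.0, -0.0, -0.0, -0.0001, -0.0001, -0.0001, -0.0001, -0.0001, -0.0001, -0.0001, -0.0001, 0.0057, 0.0114, 0.0172, 0.0224, 0.0277, 0.033]
```

Request:
step_arm --pt "0.003 -0.155 -0.03" --pt "0.006 -0.31 -0.06" --pt "0.009 -0.466 -0.09" --pt "0.012 -0.622 -0.12" --pt "0.0144 -0.777 -0.15" --pt "0.166 -0.817 -0.15" --pt "0.318 -0.858 -0.15" --pt "0.318 -0.858 -0.15" --turn '[0,0,0,0,0,0,0,0]' --fingers -0.72

```text
time_s: 1.1
ee_pos: [186.5, -273.6, 269.9]
ee_rot: [-180.0, -0.0, 17.5]
force: [-0.3, -0.7, -0.5]
gripper_width: 78.3
gripper_force: 0.0
```

```bash
python3 - <<'E'
from h import *
s=env.state(); print(s['qpos'],s['ee_pos'],s['ee_rot'],s['time_s'])
rows([(225,-250,270,17.2),(310,-130,270,17.2),(335,0,270,11),(350,110,270,5.3),(490,185,300,5.3)],50)
E
```

```text
[-5.77505816e+01 -6.28304597e+00  1.11535493e+02  3.45905320e-02
  7.47518532e+01  1.47331052e+01] [ 186.4513435  -273.60826713  269.86978428] [-1.79987352e+02 -3.11805905e-02  1.75072112e+01] 1.1
14
"linear": [[0.1462, -0.0364, -0.0003], [0.2764, -0.1351, -0.0003], [0.4066, -0.2339, -0.0002], [0.5368, -0.3326, -0.0001], [0.6067, -0.462, -0.0], [0.6766, -0.5914, 0.0001], [0.7466, -0.7208, 0.0001], [0.7992, -0.8324, 0.0002], [0.8519, -0.9439, 0.0002], [0.9046, -1.0555, 0.0003], [1.0347, -1.08, -0.0246], [1.1647, -1.1045, -0.0496], [1.2948, -1.129, -0.0745], [1.4249, -1.1535, -0.0994]]
"turn": [0.0009, 0.0009, 0.0009, 0.0009, 0.0066, 0.0123, 0.0181, 0.0234, 0.0286, 0.0339, 0.0339, 0.0339, 0.0339, 0.0339]
```

Request:
step_arm --pt "0.146 -0.036 0" --pt "0.276 -0.135 0" --pt "0.407 -0.234 0" --pt "0.537 -0.333 0" --pt "0.607 -0.462 0" --pt "0.677 -0.591 0" --pt "0.747 -0.721 0" --pt "0.799 -0.832 0" --pt "0.852 -0.944 0" --pt "0.852 -0.944 0" --turn '[0.001,0.001,0.001,0.001,0.0066,0.0123,0.018,0.0234,0.0286,0.0339]'

```text
time_s: 2.35
ee_pos: [345.7, 71.5, 269.6]
ee_rot: [180.0, 0.0, 5.1]
force: [-0.2, -0.8, 0.2]
gripper_width: 78.4
gripper_force: 0.0
```

```bash
python3 - <<'E'
from h import *
s=env.state(); print(s['qpos'],s['ee_pos'],s['ee_rot'],s['time_s'],s['force'])
rows([(350,110,270,5.3),(490,185,300,5.3)],50)
# fit arm
from scipy.optimize import least_squares
D=[([18.312,89.639],(169.817,-549.367,224.976)),([-6.283,111.535],(186.451,-273.608,269.87)),(s['qpos'][1:3],s['ee_pos'])]
def f(p):
    a,L1,L2,h=p;o=[]
    for q,e in D:
        t1,t2=np.radians(q[0]),np.radians(q[0]+q[1]); r=np.hypot(e[0],e[1])
        o+=[a+L1*np.sin(t1)+L2*np.sin(t2)-r,h+L1*np.cos(t1)+L2*np.cos(t2)-e[2]]
    return o
x=least_squares(f,[0,450,450,100]); print(x.x,x.fun)
E
```

```text
[ 9.83467390e+00 -4.04177197e+00  1.09638044e+02 -2.21268449e-02
  7.44551399e+01  9.47562936e+01] [345.73817267  71.4837698  269.58073402] [1.79974498e+02 4.94689041e-02 5.08430866e+00] 2.35 [-0.20706709 -0.75463162  0.21872223]
5
"linear": [[0.0255, -0.1266, -0.0015], [0.1473, -0.1785, -0.0266], [0.269, -0.2304, -0.0517], [0.3907, -0.2823, -0.0769], [0.5124, -0.3342, -0.102]]
"turn": [-0.0006, -0.0006, -0.0006, -0.0006, -0.0006]
[  -2.28319214  589.21881639  412.22089233 -207.35653064] [-1.63141846e-02  1.31835714e-04 -1.62370138e-01  1.22811564e-02
  1.78684377e-01 -1.24129921e-02]
```

Request:
step_arm --pt "0.0255 -0.1266 0" --pt "0.147 -0.178 -0.026" --pt "0.269 -0.23 -0.05" --pt "0.391 -0.282 -0.077" --pt "0.512 -0.334 -0.1" --pt "0.512 -0.334 -0.1" --pt "0.512 -0.334 -0.1" --turn '[0,0,0,0,0,0,0]'

```text
time_s: 3.22
ee_pos: [489.4, 182.1, 299.3]
ee_rot: [179.9, 0.1, 4.9]
force: [0.1, -0.0, -0.2]
gripper_width: 78.3
gripper_force: 0.0
```

```bash
python3 - <<'E'
from h import *
g=grab('wrist'); s=env.state(); print(s['qpos'],s['ee_pos'],s['ee_rot'],s['force'],s['time_s'])
cv2.imwrite('pics/w1.png',cv2.resize(g['color'],None,fx=1.4,fy=1.4,interpolation=cv2.INTER_CUBIC))
import pickle; pickle.dump(g,open('w1.pkl','wb')); print(g['T'].round(2))
a,L1,L2,h=-2.3,589.2,412.2,-207.4
for x,y,z in [(517,192,190),(517,192,290),(600,195,260),(620,195,260),(620,60,260),(435,180,192),(535,60,192),(440,50,192)]:
    r=np.hypot(x,y)-a; v=z-h; d=np.hypot(r,v); el=np.arctan2(r,v)-np.arccos((L1**2+d*d-L2**2)/(2*L1*d))
    print((x,y,z),'q2',np.degrees(el).round(1),'elbow x',((a+L1*np.sin(el))*x/np.hypot(x,y)).round(0))
E
```

```text
[ 1.92013928e+01  1.12946943e+01  8.85909484e+01 -3.42483649e-02
  8.02100344e+01  1.04321726e+02] [489.09665925 182.30975468 299.5596642 ] [1.79943641e+02 8.43591294e-02 4.88547746e+00] [-0.22201863  0.05375969 -0.17009229] 3.275
[[ 9.0000e-02 -9.6000e-01 -2.6000e-01  5.6371e+02]
 [-1.0000e+00 -8.0000e-02 -2.0000e-02  1.8883e+02]
 [ 0.0000e+00  2.6000e-01 -9.6000e-01  4.5840e+02]
 [ 0.0000e+00  0.0000e+00  0.0000e+00  1.0000e+00]]
(517, 192, 190) q2 17.4 elbow x 163.0
(517, 192, 290) q2 14.6 elbow x 137.0
(600, 195, 260) q2 22.8 elbow x 215.0
(620, 195, 260) q2 24.6 elbow x 232.0
(620, 60, 260) q2 22.0 elbow x 217.0
(435, 180, 192) q2 10.0 elbow x 93.0
(535, 60, 192) q2 16.1 elbow x 160.0
(440, 50, 192) q2 7.5 elbow x 74.0
```

View pics/w1.png

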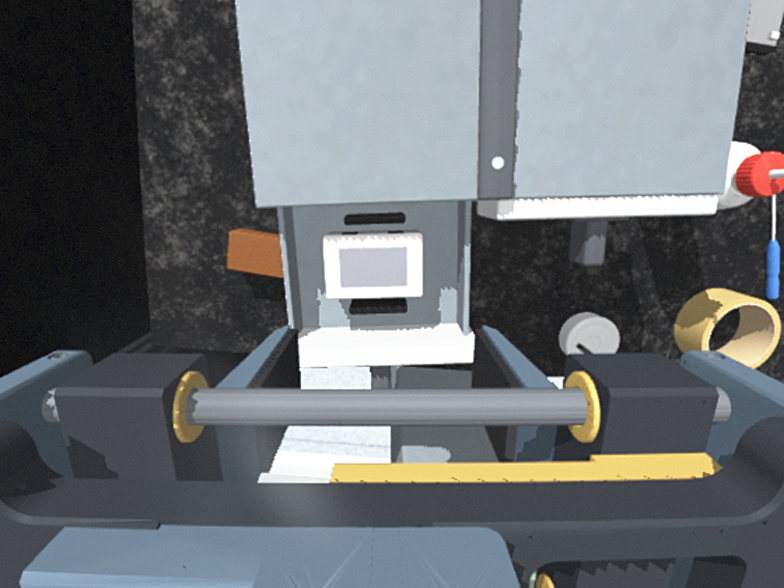

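The wrist view shows the lid at (324,237) to (422,296), the housing front edge at row ~205, shut drawer b's pull at (590,240) and panel a's top at rows 328–363. The dish (590,338), tape (727,328) and bottle (765,173) are well clear of the gripper.

```bash
python3 - <<'E'
from h import *
import pickle
g=pickle.load(open('w1.pkl','rb'))
for n,c,z in [('lidTL',(324,237),200),('lidTR',(421,236),200),('lidBR',(422,293),200),('lidBL',(329,297),200),('houseL',(257,207),218),('houseM',(478,201),218),('houseR',(718,193),218),
 ('paL out',(302,364),216),('paR out',(473,361),216),('drawer wallL in',(300,300),195),('wallR in',(466,300),195),('pbL',(482,218),216),('pbR',(716,212),216),('pullb tipL',(578,265),205),('pullb tipR',(605,265),205),('strip L',(481,195),224),('stripR',(514,195),224),('ribTop',(375,218),192),('ribBot',(379,305),192)]:
    print(n,px2w(g,(c[0]/1.4,c[1]/1.4),z))
E
```

```text
lidTL [533.  225.1 200. ]
lidTR [538.8 164.  200. ]
lidBR [501.9 159.3 200. ]
lidBL [494.  220.1 200. ]
houseL [549.2 262.3 218. ]
houseM [563.4 135.  218. ]
houseR [581.5  -6.3 218. ]
paL out [452.  233.5 216. ]
paR out [463.5 123.3 216. ]
drawer wallL in [488.9 240.  195. ]
wallR in [498.4 128.7 195. ]
pbL [554.  130.9 216. ]
pbR [570.7  -9.8 216. ]
pullb tipL [529.9  62.6 205. ]
pullb tipR [531.5  45.1 205. ]
strip L [566.8 135.2 224. ]
stripR [568.5 116.6 224. ]
ribTop [547. 194. 192.]
ribBot [489.1 186.7 192. ]
```

```bash
python3 - <<'E'
from h import *
rows([(517,192,225,6.7)],40)
rows([(517,192,183,6.7)],300)
E
```

```text
3
"linear": [[0.0319, -0.0082, 0.0828], [0.0639, -0.0163, 0.1656], [0.0958, -0.0245, 0.2484]]
"turn": [-0.0017, -0.0034, -0.005]
1
"linear": [[0.096, -0.0246, 0.3884]]
"turn": [-0.005]
```

Request:
step_arm --pt "0.032 -0.008 0.05" --pt "0.064 -0.016 0.12" --pt "0.096 -0.0245 0.2" --pt "0.096 -0.0245 0.25" --pt "0.096 -0.0245 0.3" --pt "0.096 -0.0245 0.34" --pt "0.096 -0.0245 0.37" --pt "0.096 -0.0245 0.388" --pt "0.096 -0.0245 0.388" --pt "0.096 -0.0245 0.388" --turn '[-0.002,-0.0035,-0.005,-0.005,-0.005,-0.005,-0.005,-0.005,-0.005,-0.005]'

```text
time_s: 4.53
ee_pos: [518.2, 193.9, 184.0]
ee_rot: [-180.0, -0.1, 6.8]
force: [0.5, -0.0, 0.1]
gripper_width: 78.6
gripper_force: 0.0
```

Request:
step_arm --pt "0 0 0" --pt "0 0 0" --pt "0 0 0" --pt "0 0 0" --pt "0 0 0" --pt "0 0 0" --turn '[0,0,0,0,0,0]' --fingers 0.2 --force 20

```text
time_s: 5.28
ee_pos: [518.1, 193.7, 183.8]
ee_rot: [180.0, -0.0, 6.8]
force: [-0.5, -1.3, 3.3]
gripper_width: 64.1
gripper_force: 20.0
```

```bash
python3 - <<'E'
from h import *
rows([(518,194,265,6.7),(598,202,265,6.7),(598,202,236,6.7)],27)
E
```

```text
9
"linear": [[-0.0, -0.0002, -0.0676], [-0.0, -0.0005, -0.1353], [-0.0001, -0.0007, -0.2029], [-0.0001, -0.0009, -0.2706], [0.0892, 0.0007, -0.2705], [0.1785, 0.0024, -0.2704], [0.2679, 0.004, -0.2704], [0.2678, 0.004, -0.222], [0.2678, 0.004, -0.1737]]
"turn": [0.0001, 0.0001, 0.0002, 0.0002, 0.0002, 0.0002, 0.0002, 0.0002, 0.0002]
```

Request:
step_arm --pt "0 0 -0.05" --pt "0 0 -0.12" --pt "0 0 -0.2" --pt "0 0 -0.27" --pt "0.05 0 -0.27" --pt "0.12 0.001 -0.27" --pt "0.2 0.003 -0.27" --pt "0.25 0.004 -0.27" --pt "0.268 0.004 -0.27" --pt "0.268 0.004 -0.24" --pt "0.268 0.004 -0.21" --pt "0.268 0.004 -0.185" --pt "0.268 0.004 -0.172" --pt "0.268 0.004 -0.172" --pt "0.268 0.004 -0.172" --turn '[0,0,0,0,0,0,0,0,0,0,0,0,0,0,0]'

```text
time_s: 7.15
ee_pos: [598.0, 202.1, 235.5]
ee_rot: [-180.0, -0.0, 6.8]
force: [-0.4, -0.6, -0.6]
gripper_width: 64.1
gripper_force: 20.0
```

Request:
step_arm --pt "0 0 0.003" --pt "0 0 0.006" --pt "0 0 0.006" --pt "0 0 0.006" --turn '[0,0,0,0]'

```text
time_s: 7.65
ee_pos: [598.1, 202.1, 233.9]
ee_rot: [-180.0, -0.1, 6.8]
force: [-0.3, 1.5, 3.2]
gripper_width: 63.6
gripper_force: 20.0
```

Request:
step_arm --pt "0 0 0" --pt "0 0 0" --pt "0 0 0" --pt "0 0 0" --pt "0 0 -0.03" --pt "0 0 -0.09" --pt "0 0 -0.145" --pt "-0.1 0 -0.145" --pt "-0.25 0 -0.145" --pt "-0.4 0.002 -0.12" --pt "-0.52 0.002 -0.09" --pt "-0.55 0.002 -0.05" --pt "-0.55 0.002 -0.05" --pt "-0.55 0.002 -0.05" --turn '[0,0,0,0,0,0,0,0,0,0,0,0,0,0]' --fingers -0.72

```text
time_s: 9.4
ee_pos: [435.1, 182.3, 249.2]
ee_rot: [-180.0, -0.1, 6.8]
force: [0.1, -0.7, 0.3]
gripper_width: 78.3
gripper_force: 0.0
```

```bash
python3 - <<'E'
from h import *
g=grab('wrist'); s=env.state(); print(s['ee_pos'],s['ee_rot'],s['force'],s['time_s'],s['gripper_width'])
cv2.imwrite('pics/w2.png',cv2.resize(g['color'],None,fx=1.4,fy=1.4,interpolation=cv2.INTER_CUBIC))
import pickle; pickle.dump(g,open('w2.pkl','wb'))
E
```

```text
[435.20810828 182.2621498  249.09288439] [-1.79984122e+02 -9.65973021e-02  6.76404153e+00] [-0.38046607  0.32897091  0.19639402] 9.45 78.61830860638511
```

View pics/w2.png

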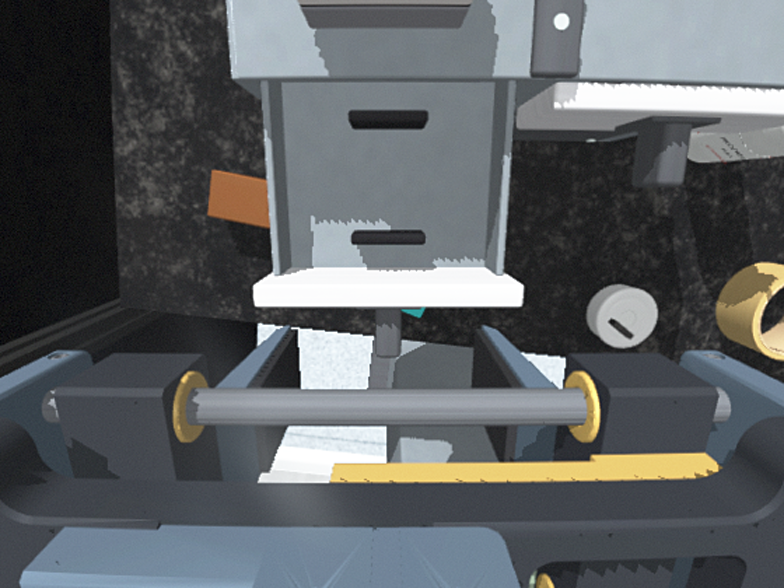

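The cassette lies crosswise on the chest top (top of the picture, columns 300–475). Pull a's fin is at (387, 308–355), centred between the fingers.

```bash
python3 - <<'E'
from h import *
import pickle
g=pickle.load(open('w2.pkl','rb'))
for n,c,z in [('panel front',(390,305),216),('fin tip',(388,355),205),('finL',(376,335),205),('finR',(400,335),205),('pb front L',(520,118),205),('pb fin tip',(660,185),205),('finbL',(637,165),205),('finbR',(686,165),205),('cassL',(302,5),218+28),('cassR',(472,5),246)]:
    print(n,px2w(g,(c[0]/1.4,c[1]/1.4),z))
E
```

```text
panel front [456.1 182.8 216. ]
fin tip [425.2 180.  205. ]
finL [435.8 187.7 205. ]
finR [437.3 175.  205. ]
pb front L [550.4 132.8 205. ]
pb fin tip [529.5  57.8 205. ]
finbL [537.1  71.9 205. ]
finbR [540.5  47.4 205. ]
cassL [569.7 228.2 246. ]
cassR [576.8 168.6 246. ]
```

Request:
step_arm --pt "0 0.002 0.05" --pt "0 0.002 0.1" --pt "0 0.002 0.15" --pt "0 0.002 0.18" --pt "0 0.002 0.197" --pt "0 0.002 0.197" --turn '[0,0,0,0,0,0]' --fingers -0.3

```text
time_s: 10.2
ee_pos: [434.2, 181.4, 189.0]
ee_rot: [180.0, 0.0, 6.8]
force: [-0.3, 0.7, 0.2]
gripper_width: 59.2
gripper_force: 0.0
```

Request:
step_arm --pt "0 0 0" --pt "0 0 0" --pt "0 0 0" --pt "0 0 0" --pt "0 0 0" --pt "0 0 0" --pt "0 0 0" --pt "0 0 0" --turn '[0,0,0,0,0,0,0,0]' --fingers 1 --force 12

```text
time_s: 11.2
ee_pos: [434.1, 181.1, 189.2]
ee_rot: [180.0, 0.0, 6.8]
force: [-0.9, -2.6, 1.3]
gripper_width: 13.8
gripper_force: 12.0
```

Request:
step_arm --pt "0.02 0 0" --pt "0.06 0 0" --pt "0.1 0 0" --pt "0.14 0 0" --pt "0.18 0 0" --pt "0.22 0 0" --pt "0.25 0 0" --pt "0.27 0 0" --pt "0.285 0 0" --pt "0.285 0 0" --turn '[0,0,0,0,0,0,0,0,0,0]'

```text
time_s: 12.45
ee_pos: [520.1, 191.4, 189.3]
ee_rot: [180.0, -0.1, 6.8]
force: [0.9, -4.9, 2.1]
gripper_width: 13.9
gripper_force: 12.2
```

Request:
step_arm --pt "0.007 0 0" --pt "0.014 0 0" --pt "0.021 0 0" --pt "0.028 0 0" --pt "0.035 0 0" --pt "0.035 0 0" --turn '[0,0,0,0,0,0]'

```text
time_s: 13.2
ee_pos: [524.7, 191.9, 189.3]
ee_rot: [180.0, 0.6, 6.8]
force: [-13.3, -7.6, 10.3]
gripper_width: 13.9
gripper_force: 20.3
```

Request:
step_arm --pt "-0.018 0 0" --pt "-0.018 0 0" --turn '[0,0]'

```text
time_s: 13.45
ee_pos: [523.7, 191.8, 189.2]
ee_rot: [180.0, 0.0, 6.8]
force: [-1.4, -4.8, 2.1]
gripper_width: 13.8
gripper_force: 12.0
```

Request:
step_arm --pt "0 0 0" --pt "0 0 0" --pt "0 0 0" --pt "0 0 0" --pt "-0.02 0 -0.06" --pt "-0.04 0 -0.12" --pt "-0.06 0 -0.18" --pt "-0.06 0.1 -0.2" --pt "-0.06 0.22 -0.2" --pt "-0.06 0.35 -0.2" --pt "-0.06 0.467 -0.2" --pt "-0.06 0.467 -0.2" --pt "-0.06 0.467 -0.2" --turn '[0,0,0,0,0,0,0,0,0,0,0,0,0]' --fingers 0

```text
time_s: 15.08
ee_pos: [522.8, 51.3, 250.1]
ee_rot: [-180.0, -0.1, 6.8]
force: [0.1, -0.5, 0.5]
gripper_width: 45.2
gripper_force: 0.0
```

```bash
python3 - <<'E'
from h import *
g=grab('wrist'); s=env.state(); print(s['ee_pos'],s['ee_rot'],s['force'],s['time_s'],s['gripper_width'])
cv2.imwrite('pics/w3.png',cv2.resize(g['color'],None,fx=1.4,fy=1.4,interpolation=cv2.INTER_CUBIC))
import pickle; pickle.dump(g,open('w3.pkl','wb'))
E
```

```text
[522.72949883  51.61098792 249.86446769] [-1.79975104e+02 -5.40061256e-02  6.80557162e+00] [-0.01352141 -0.60660538  0.0267764 ] 15.125 46.014792131592365
```

View pics/w3.png

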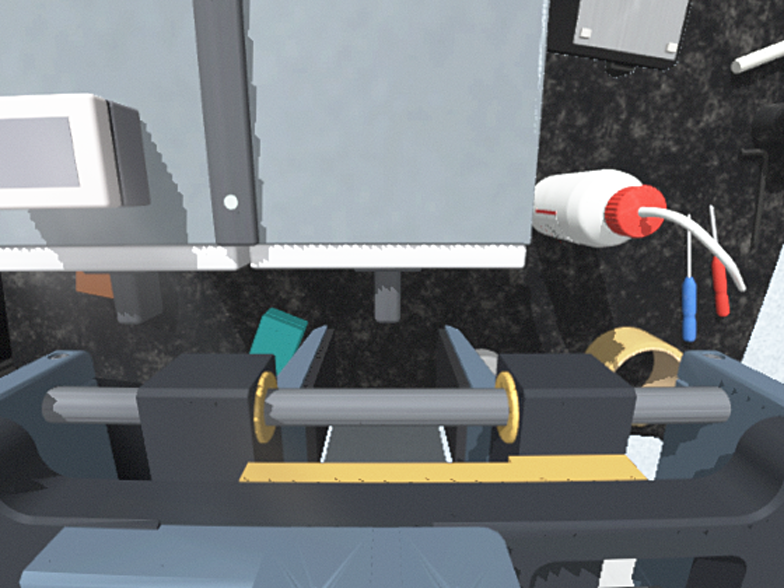

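Drawer a's panel (rows 246–270) and b's panel (246–268) are level, and both fin tips are near row 321, so a is shut. Fin b at columns 375–400 is centred between the fingers. The cassette sits on the left top, and the bottle is at right (600,210).

```bash
python3 - <<'E'
from h import *
import pickle
g=pickle.load(open('w3.pkl','rb'))
c0=np.array([566,127]);t=np.radians(6.8);X=np.array([np.cos(t),np.sin(t)]);Y=np.array([-X[1],X[0]])
for n,c,z in [('pa front L',(50,270),216),('pa frR',(248,266),216),('pb front L',(252,268),216),('pbR',(524,267),216),('fin a tip',(139,322),205),('fin b tip',(388,321),205),('bL',(375,300),205),('bR',(400,300),205),('topcorner R',(534,244),218),('strip',(218,240),224),('strip',(254,240),224)
 ,('c1',(108,95),250),('c2',(112,208),250)]:
    p=px2w(g,(c[0]/1.4,c[1]/1.4),z); print(n,p,((p[:2]-c0)@X).round(1),((p[:2]-c0)@Y).round(1))
E
```

```text
pa front L [541.5 221.8 216. ] -13.1 97.0
pa frR [554.9 122.5 216. ] -11.6 -3.2
pb front L [554.2 120.6 216. ] -12.5 -5.0
pbR [570.2 -10.4 216. ] -12.1 -136.9
fin a tip [515.2 184.1 205. ] -43.7 62.7
fin b tip [531.7  51.4 205. ] -43.0 -71.0
bL [542.3  59.5 205. ] -31.5 -64.2
bR [543.9  46.5 205. ] -31.5 -77.3
topcorner R [581.9 -12.1 218. ] -0.7 -140.0
strip [567.1 134.1 224. ] 1.9 6.9
strip [569.  117.6 224. ] 1.9 -9.7
c1 [620.  165.7 250. ] 58.2 32.0
c2 [579.  165.8 250. ] 17.5 37.0
```

Request:
step_arm --pt "0.04 0.003 0.03" --pt "0.068 0.003 0.07" --pt "0.068 0.003 0.12" --pt "0.068 0.003 0.16" --pt "0.068 0.003 0.19" --pt "0.068 0.003 0.2" --pt "0.068 0.003 0.2" --turn '[0,0,0,0,0,0,0]'

```text
time_s: 16.0
ee_pos: [543.2, 52.3, 189.3]
ee_rot: [180.0, -0.0, 6.8]
force: [0.1, -0.3, -0.2]
gripper_width: 45.3
gripper_force: 0.0
```

Request:
step_arm --pt "0 0 0" --pt "0 0 0" --pt "0 0 0" --pt "0 0 0" --pt "0 0 0" --pt "0 0 0" --turn '[0,0,0,0,0,0]' --fingers 1 --force 20

```text
time_s: 16.75
ee_pos: [542.7, 52.9, 189.5]
ee_rot: [-179.9, 0.0, 6.8]
force: [-3.3, 3.3, 3.8]
gripper_width: 26.3
gripper_force: 20.0
```

Request:
step_arm --pt "-0.01 0 0" --pt "-0.02 0 0" --pt "-0.03 0 0" --pt "-0.03 0 0" --turn '[0,0,0,0]'

```text
time_s: 17.25
ee_pos: [534.9, 52.0, 189.5]
ee_rot: [-179.9, -0.1, 6.8]
force: [0.9, 5.2, 0.6]
gripper_width: 26.6
gripper_force: 20.0
```

The opening of 26 mm does not match a 14 mm fin, so I look before going on.

```bash
python3 - <<'E'
from h import *
g=grab('wrist'); s=env.state(); print(s['ee_pos'],s['ee_rot'],s['force'],s['time_s'],s['gripper_width'])
cv2.imwrite('pics/w4.png',cv2.resize(g['color'][120:400,120:470],None,fx=2.2,fy=2.1,interpolation=cv2.INTER_CUBIC))
import pickle; pickle.dump(g,open('w4.pkl','wb'))
E
```

```text
[534.94631881  51.98886659 189.45143887] [-1.79933085e+02 -1.31012701e-01  6.76914683e+00] [-0.66512372  5.45615344  1.34071619] 17.3 26.310292624584537
```

View pics/w4.png

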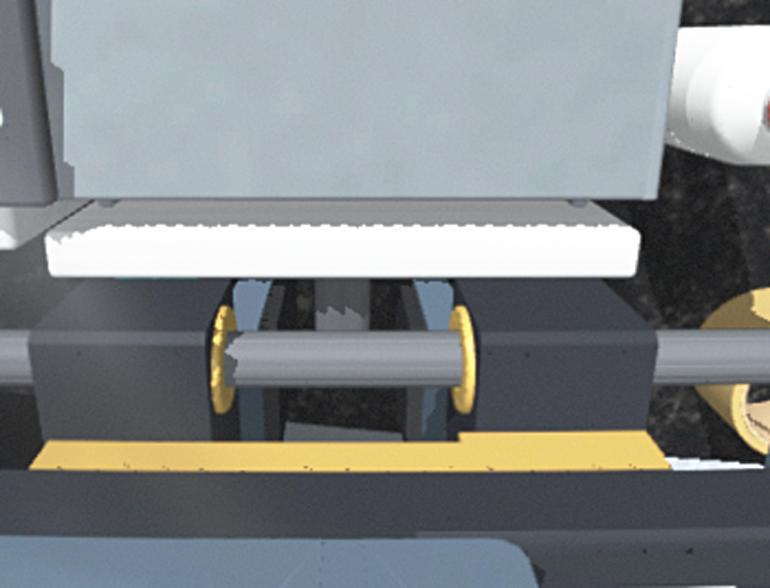

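The drawer has come out about 8 mm (a gap shows at the housing). The pads are holding the wider mounting plate at the fin's root, so I regrip a little further out.

Request:
step_arm --pt "0 0 0" --pt "0 0 0" --pt "-0.015 0 0" --pt "-0.025 0 0" --pt "-0.025 0 0" --turn '[0,0,0,0,0]' --fingers 0.2

```text
time_s: 17.92
ee_pos: [526.5, 50.2, 189.3]
ee_rot: [180.0, -0.0, 6.8]
force: [-0.3, -0.6, 0.7]
gripper_width: 36.3
gripper_force: 0.0
```

Request:
step_arm --pt "0 0 0" --pt "0 0 0" --pt "0 0 0" --pt "0 0 0" --pt "0 0 0" --turn '[0,0,0,0,0]' --fingers 1 --force 20

```text
time_s: 18.55
ee_pos: [526.8, 51.1, 189.2]
ee_rot: [-179.9, -0.0, 6.8]
force: [-0.5, 5.0, -0.5]
gripper_width: 14.0
gripper_force: 20.0
```

Request:
step_arm --pt "-0.02 -0.002 0" --pt "-0.05 -0.003 0" --pt "-0.09 -0.003 0" --pt "-0.13 -0.003 0" --pt "-0.17 -0.003 0" --pt "-0.21 -0.003 0" --pt "-0.24 -0.003 0" --pt "-0.26 -0.003 0" --pt "-0.27 -0.003 0" --pt "-0.27 -0.003 0" --turn '[0,0,0,0,0,0,0,0,0,0]'

```text
time_s: 19.8
ee_pos: [445.6, 41.4, 189.2]
ee_rot: [180.0, 0.1, 6.8]
force: [-0.5, -0.8, -0.3]
gripper_width: 13.5
gripper_force: 20.0
```

Request:
step_arm --pt "-0.007 0 0" --pt "-0.014 0 0" --pt "-0.021 0 0" --pt "-0.028 0 0" --pt "-0.035 0 0" --pt "-0.035 0 0" --turn '[0,0,0,0,0,0]'

```text
time_s: 20.55
ee_pos: [439.9, 40.7, 189.3]
ee_rot: [180.0, -0.5, 6.8]
force: [12.4, 0.9, -10.4]
gripper_width: 14.0
gripper_force: 20.0
```

Request:
step_arm --pt "0.016 0 0" --pt "0.016 0 0" --turn '[0,0]'

```text
time_s: 20.8
ee_pos: [440.8, 40.9, 189.3]
ee_rot: [180.0, -0.0, 6.8]
force: [2.1, -2.2, -1.8]
gripper_width: 14.0
gripper_force: 20.0
```

Request:
step_arm --pt "0 0 0" --pt "0 0 0" --pt "0 0 0" --pt "-0.005 0 0" --pt "-0.01 0 -0.06" --pt "-0.01 0 -0.14" --pt "-0.01 0 -0.22" --pt "-0.01 0 -0.3" --pt "-0.01 0 -0.33" --pt "-0.01 0 -0.33" --turn '[0,0,0,0,0,0,0,0,0,0]' --fingers -0.1

```text
time_s: 22.05
ee_pos: [437.5, 40.7, 288.2]
ee_rot: [180.0, -0.0, 6.8]
force: [0.3, -0.2, -0.2]
gripper_width: 50.4
gripper_force: 0.0
```

```bash
python3 - <<'E'
from h import *
g=grab('wrist'); s=env.state(); print(s['ee_pos'],s['ee_rot'],s['force'],s['time_s'],s['gripper_width'])
cv2.imwrite('pics/w5.png',cv2.resize(g['color'],None,fx=1.4,fy=1.4,interpolation=cv2.INTER_CUBIC))
import pickle; pickle.dump(g,open('w5.pkl','wb'))
rows([(598,202,285,96.8)],45)
E
```

```text
[437.18128043  40.66508541 287.59296966] [1.79998443e+02 5.94541275e-02 6.77225515e+00] [-0.34615611 -0.64489253 -0.21704582] 22.1 50.02419157412427
10
"linear": [[0.0596, -0.0471, 0.0008], [0.1191, -0.0942, 0.0016], [0.1787, -0.1412, 0.0024], [0.2383, -0.1883, 0.0032], [0.2979, -0.2354, 0.004], [0.3574, -0.2825, 0.0048], [0.417, -0.3296, 0.0056], [0.4766, -0.3767, 0.0064], [0.5362, -0.4237, 0.0072], [0.5957, -0.4708, 0.008]]
"turn": [-0.025, -0.05, -0.075, -0.1, -0.125, -0.15, -0.1751, -0.2001, -0.2251, -0.2501]
```

View pics/w5.png

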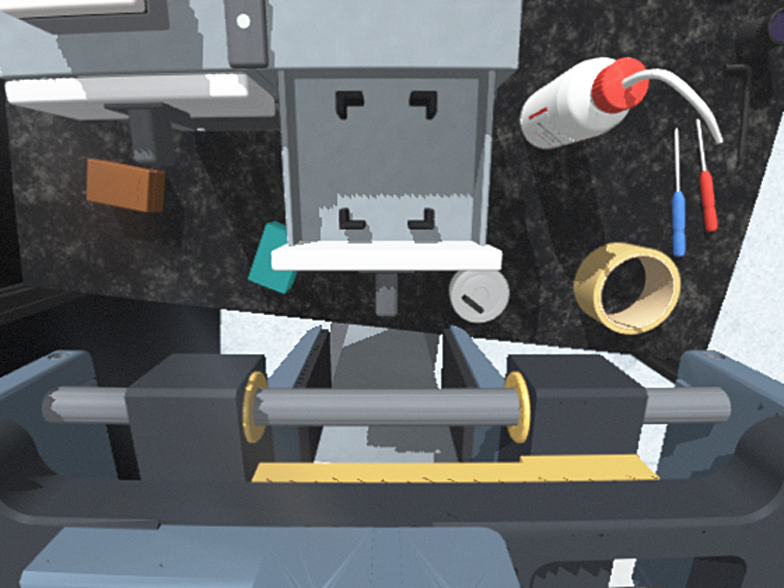

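Drawer b is fully out, with the four stops at about (336,91), (438,91), (340,229) and (434,229). Panel a is still flush. The dish (480,295), tape and bottle are undisturbed.

```bash
python3 - <<'E'
from h import *
import pickle
g=pickle.load(open('w5.pkl','rb'))
c0=np.array([566,127]);t=np.radians(6.8);X=np.array([np.cos(t),np.sin(t)]);Y=np.array([-X[1],X[0]])
P=[]
for n,c,z in [('TL',(336,91),190),('TR',(438,91),190),('BL',(340,229),190),('BR',(434,229),190),('panelfront',(387,269),216),('fin tip',(387,316),205),('panel a front',(150,100),216),('wl',(289,160),195),('wr',(487,160),195)]:
    p=px2w(g,(c[0]/1.4,c[1]/1.4),z); P.append(p); print(n,p,((p[:2]-c0)@X).round(1),((p[:2]-c0)@Y).round(1))
m=np.mean(P[:4],0); print(m,np.degrees(np.arctan2((P[0]-P[2])[1]+(P[1]-P[3])[1],(P[0]-P[2])[0]+(P[1]-P[3])[0])), c0-44*X-70*Y)
E
```

```text
TL [565.3  85.2 190. ] -5.6 -41.4
TR [572.3  26.2 190. ] -5.7 -100.8
BL [486.2  75.6 190. ] -85.3 -41.6
BR [493.2  16.9 190. ] -85.3 -100.7
panelfront [469.1  43.9 216. ] -106.1 -71.0
fin tip [437.5  40.  205. ] -137.9 -71.2
panel a front [545.  179.8 216. ] -14.6 54.9
wl [523.5 108.8 195. ] -44.4 -13.0
wr [537.4  -7.7 195. ] -44.3 -130.4
[529.25   50.975 190.   ] 6.812780859352448 [530.59779542  52.28263983]
```

Request:
step_arm --pt "0.06 -0.047 0" --pt "0.119 -0.094 0" --pt "0.179 -0.141 0" --pt "0.238 -0.188 0" --pt "0.298 -0.235 0" --pt "0.357 -0.282 0" --pt "0.417 -0.33 0" --pt "0.477 -0.377 0" --pt "0.536 -0.424 0" --pt "0.596 -0.471 0" --pt "0.596 -0.471 0.01" --pt "0.596 -0.471 0.01" --turn '[-0.025,-0.05,-0.075,-0.1,-0.125,-0.15,-0.175,-0.2,-0.225,-0.25,-0.25,-0.25]' --fingers -0.54

```text
time_s: 23.6
ee_pos: [597.5, 201.5, 283.8]
ee_rot: [-179.8, 0.1, 96.7]
force: [0.3, -0.7, 0.0]
gripper_width: 70.2
gripper_force: 0.0
```

```bash
python3 - <<'E'
from h import *
g=grab('wrist'); s=env.state(); print(s['ee_pos'],s['ee_rot'],s['force'],s['time_s'],s['gripper_width'],s['qpos'])
cv2.imwrite('pics/w6.png',cv2.resize(g['color'],None,fx=1.4,fy=1.4,interpolation=cv2.INTER_CUBIC))
import pickle; pickle.dump(g,open('w6.pkl','wb'))
rows([(597,202,234,96.8)],300)
E
```

```text
[597.63137286 201.43569051 284.4763753 ] [-1.79887093e+02  4.27785503e-02  9.66675283e+01] [ 0.76211184 -0.51487608  0.56204758] 23.65 69.89755461551137 [ 1.75925166e+01  2.19506871e+01  7.56396435e+01 -2.07810051e-02
  8.25286383e+01  1.09277539e+01]
1
"linear": [[0.0022, -0.0015, 0.1683]]
"turn": [-0.0004]
```

View pics/w6.png

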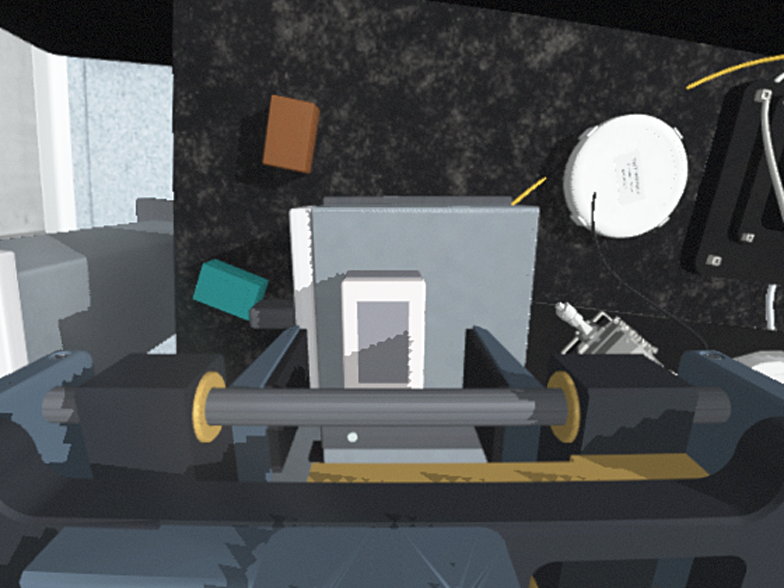

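The lid is centred between the fingers (columns 342–426), with its far end at row 278. I check the position along its length.

```bash
python3 - <<'E'
from h import *
import pickle
g=pickle.load(open('w6.pkl','rb'))
c0=np.array([566,127]);t=np.radians(6.8);X=np.array([np.cos(t),np.sin(t)]);Y=np.array([-X[1],X[0]])
for n,c,z in [('endL',(344,279),250),('endR',(424,279),250),('L',(342,340),250),('R',(426,340),250),('TCP',0,0)]:
    p=px2w(g,(c[0]/1.4,c[1]/1.4),z) if c else np.array([597.6,201.4,0]); print(n,p,((p[:2]-c0)@X).round(1),((p[:2]-c0)@Y).round(1))
E
```

```text
endL [573.6 232.7 250. ] 20.1 104.1
endR [612.2 237.3 250. ] 58.9 104.1
L [575.4 201.2 250. ] 18.1 72.6
R [617.7 206.2 250. ] 60.7 72.5
TCP [597.6 201.4   0. ] 40.2 70.1
```

Request:
step_arm --pt "0.003 0 0.05" --pt "0.003 0 0.1" --pt "0.003 0 0.14" --pt "0.003 0 0.16" --pt "0.003 0 0.168" --pt "0.003 0 0.168" --turn '[0,0,0,0,0,0]'

```text
time_s: 24.4
ee_pos: [598.5, 203.0, 235.0]
ee_rot: [180.0, 0.0, 96.8]
force: [-0.7, 0.1, 0.2]
gripper_width: 70.1
gripper_force: 0.0
```

Request:
step_arm --pt "0 0 0" --pt "0 0 0" --pt "0 0 0" --pt "0 0 0" --pt "0 0 0" --pt "0 0 0" --turn '[0,0,0,0,0,0]' --fingers 0.5 --force 20

```text
time_s: 25.15
ee_pos: [598.3, 203.0, 235.0]
ee_rot: [-180.0, 0.0, 96.8]
force: [-1.3, -0.7, 2.2]
gripper_width: 42.3
gripper_force: 20.0
```

Request:
step_arm --pt "0 0 -0.04" --pt "0 0 -0.09" --pt "0 0 -0.13" --pt "0 0 -0.15" --pt "0 0 -0.15" --turn '[0,0,0,0,0]'

```text
time_s: 25.78
ee_pos: [598.6, 203.0, 280.4]
ee_rot: [179.9, -0.0, 96.8]
force: [-0.0, -0.1, -1.2]
gripper_width: 41.7
gripper_force: 20.0
```

```bash
python3 - <<'E'
from h import *
s=env.state(); print(s['ee_pos'],s['ee_rot'],s['time_s'],s['gripper_width'])
rows([(530,51,278,6.8)],25)
E
```

```text
[598.55739825 203.04628333 280.42834565] [ 1.79937709e+02 -4.39362726e-03  9.67737896e+01] 25.775 41.710677596396955
9
"linear": [[-0.0529, -0.0319, 0.0009], [-0.1059, -0.0637, 0.0017], [-0.1588, -0.0956, 0.0026], [-0.2117, -0.1274, 0.0034], [-0.2646, -0.1593, 0.0043], [-0.3176, -0.1911, 0.0052], [-0.3705, -0.223, 0.006], [-0.4234, -0.2549, 0.0069], [-0.4763, -0.2867, 0.0077]]
"turn": [0.0278, 0.0555, 0.0833, 0.1111, 0.1388, 0.1666, 0.1944, 0.2222, 0.2499]
```

Request:
step_arm --pt "-0.053 -0.032 0" --pt "-0.106 -0.064 0" --pt "-0.159 -0.096 0" --pt "-0.212 -0.127 0" --pt "-0.265 -0.159 0" --pt "-0.318 -0.191 0" --pt "-0.37 -0.223 0" --pt "-0.423 -0.255 0" --pt "-0.476 -0.287 0" --pt "-0.476 -0.287 0" --pt "-0.476 -0.287 0" --pt "-0.476 -0.287 0" --turn '[0.0278,0.0555,0.0833,0.111,0.139,0.1667,0.1944,0.222,0.25,0.25,0.25,0.25]'

```text
time_s: 27.28
ee_pos: [529.9, 51.7, 279.6]
ee_rot: [-180.0, 0.0, 6.9]
force: [0.1, 0.7, -0.6]
gripper_width: 41.7
gripper_force: 20.0
```

```bash
python3 - <<'E'
from h import *
g=grab('wrist'); s=env.state(); print(s['ee_pos'],s['ee_rot'],s['force'],s['time_s'],s['gripper_width'])
cv2.imwrite('pics/w7.png',cv2.resize(g['color'],None,fx=1.4,fy=1.4,interpolation=cv2.INTER_CUBIC))
import pickle; pickle.dump(g,open('w7.pkl','wb'))
rows([(530,51,187,6.8)],300)
E
```

```text
[529.91817857  51.6232359  279.64907939] [-1.79992889e+02  1.09591369e-02  6.87485550e+00] [-0.33256968  0.01382381 -0.52103736] 27.325 41.67846011271624
1
"linear": [[0.0001, 0.0021, 0.3088]]
"turn": [0.0002]
```

View pics/w7.png

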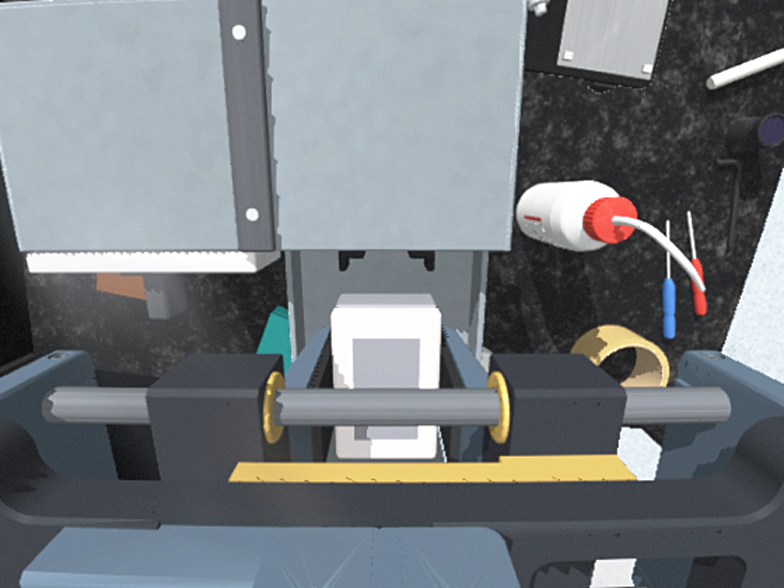

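The cassette is held lid up, lengthwise, lid rows 308–458 and columns 332–440, above the bed. The stops behind it show at (345,260) and (430,260). Checking the alignment.

```bash
python3 - <<'E'
from h import *
import pickle
g=pickle.load(open('w7.pkl','rb'))
c0=np.array([566,127]);t=np.radians(6.8);X=np.array([np.cos(t),np.sin(t)]);Y=np.array([-X[1],X[0]])
for n,c,z in [('far',(386,308),294.6),('near',(386,458),294.6),('L',(332,380),294.6),('R',(440,380),294.6),('stopL out',(338,260),190),('stopR out',(435,260),190),('TCP',0,0),('seat',1,0)]:
    p=px2w(g,(c[0]/1.4,c[1]/1.4),z) if isinstance(c,tuple) else np.array([[529.9,51.6],[530,51]][c]); print(n,p,((p[:2]-c0)@X).round(1),((p[:2]-c0)@Y).round(1))
E
```

```text
far [562.8  55.7 294.6] -11.6 -70.4
near [498.7  47.9 294.6] -76.2 -70.6
L [531.3  73.1 294.6] -40.8 -49.4
R [536.4  31.3 294.6] -40.7 -91.5
stopL out [560.3  85.3 190. ] -10.6 -40.7
stopR out [567.5  25.7 190. ] -10.5 -100.8
TCP [529.9  51.6] -44.8 -70.6
seat [530  51] -44.7 -71.2
```

Request:
step_arm --pt "-0.002 0.001 0.05" --pt "-0.002 0.001 0.12" --pt "-0.002 0.001 0.18" --pt "-0.002 0.001 0.22" --pt "-0.002 0.001 0.25" --pt "-0.002 0.001 0.25" --turn '[0,0,0,0,0,0]'

```text
time_s: 28.08
ee_pos: [528.9, 50.7, 204.2]
ee_rot: [180.0, 0.1, 6.8]
force: [-0.5, 0.3, -0.6]
gripper_width: 42.2
gripper_force: 20.0
```

Request:
step_arm --pt "0 0 0.012" --pt "0 0 0.024" --pt "0 0 0.036" --pt "0 0 0.048" --pt "0 0 0.054" --pt "0 0 0.06" --pt "0 0 0.06" --turn '[0,0,0,0,0,0,0]'

```text
time_s: 28.95
ee_pos: [529.1, 50.6, 186.7]
ee_rot: [180.0, 0.0, 6.8]
force: [-0.4, 0.7, -1.3]
gripper_width: 42.2
gripper_force: 20.0
```

Below the stop tops with no contact. Easing down the last 2 mm.

Request:
step_arm --pt "0 0 0.003" --pt "0 0 0.006" --pt "0 0 0.007" --pt "0 0 0.007" --turn '[0,0,0,0]'

```text
time_s: 29.45
ee_pos: [529.2, 50.7, 184.9]
ee_rot: [180.0, -0.0, 6.8]
force: [-0.1, -0.3, 1.5]
gripper_width: 42.0
gripper_force: 20.0
```

Request:
step_arm --pt "0 0 0" --pt "0 0 0" --pt "0 0 0" --pt "0 0 0" --pt "0 0 -0.04" --pt "0 0 -0.1" --pt "0 0 -0.18" --pt "0 0 -0.26" --pt "-0.1 0 -0.3" --pt "-0.2 0 -0.3" --pt "-0.3 0 -0.3" --pt "-0.3 0 -0.3" --turn '[0,0,0,0,0,0,0,0,0,0,0,0]' --fingers -0.32

```text
time_s: 30.95
ee_pos: [438.5, 39.9, 276.0]
ee_rot: [180.0, -0.1, 6.8]
force: [1.1, 0.5, 0.6]
gripper_width: 59.8
gripper_force: 0.0
```

```bash
python3 - <<'E'
from h import *
g=grab('wrist'); s=env.state(); print(s['ee_pos'],s['force'],s['time_s'],s['gripper_width'])
cv2.imwrite('pics/w8.png',cv2.resize(g['color'],None,fx=1.4,fy=1.4,interpolation=cv2.INTER_CUBIC))
E
```

```text
[439.91796678  40.06295699 275.85775906] [-0.49380209 -0.04768258  0.379288  ] 31.0 60.176685927371295
```

View pics/w8.png

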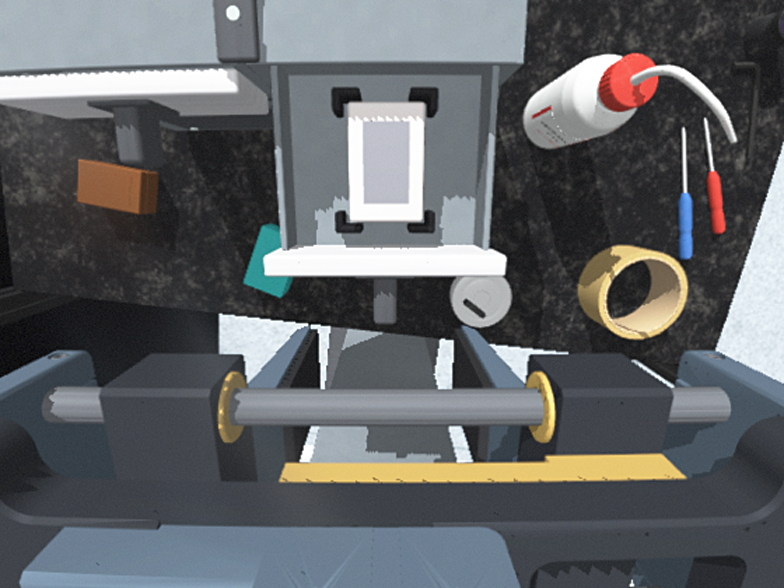

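The cassette lies lid up inside all four stops (lid at 348–424, 105–222). Drawer b is out, panel a is flush, the bystanders are in place and the gripper is clear. Handing in.

```bash
python3 - <<'E'
from h import *
print(env.job_done())
E
```

```text
the job is handed in; nothing more can be done
None
```

The job is handed in at about 31 s of the 72 s: the cassette lies flat, lid up, inside drawer b's four stops, drawer a is shut, b is fully out, and the dish, tape roll and bottle were not touched; my first pinch on pull b caught its mounting plate and moved the drawer about 8 mm before I regripped on the fin.

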